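Find the quick nut that screws onto the spool spindle

ROBOT

A 7-joint arm with a two-finger parallel gripper is mounted at the origin on the work surface. World frame = base frame: x ahead of the robot, y to its left, z up, the work surface at z = 0. Lengths are in m, angles in rad, forces in N, time in s.
With the tool pointing down it reaches from about 0.35 to 0.9 m from the base axis. Payload 8.1 kg.
Tool frame: the origin (TCP) lies at the very end of the fingers, on their centre line; the grasp point (between the pads) lies arm.hold_point_z behind it (arm.hold_point_z is the distance from the TCP to the grasp point, in m); z points along the fingers, y is the line along which they close (so a half turn about z gives the same grasp; the last joint's range is limited). The gripper opens to 92 mm and grips with 3 to 60 N. Pads are 19 mm wide; open, the fingers measure 130 mm over their backs; the gripper's body (75 mm by 190 mm) begins 47 mm behind the grasp point.
Start: joints at [1.051, 0.434, 0.025, 1.573, -0.012, 1.134, -0.075], TCP at [0.253, -0.572, 0.227] pointing down, gripper open.
Joint ranges: [-2.62, 2.62], [-0.44, 2.09], [-1.27, 1.32], [0.08, 2.57], [-1.32, 4.46], [0.12, 2], [-2.74, 2.74]. Speed limits (rad/s): [2.22, 2.22, 3.01, 3.01, 3.14, 3.14, 3.14].

INTERFACE

Orientations are given as a rotation vector (axis times angle).
In Python, from cell import arm, vision, job, cut_out gives the robot as it stands. The module is installed in compiled form; this text tells all that it offers.
- The arm moves only by the tool play_rows, never from a script. Its argument "increments" is text: rows parted by semicolons, each of 5 numbers parted by spaces: the shift along the tool's x, y, z in cm, then the turn about the tool's z in degrees, then the opening, from -1 (shut) to 1 (fully open), so that 0 is half open. A call has 1 to 5 rows; each row shifts and turns the commanded pose from where the row before left it, along the tool's axes as they then stand; what a row does not reach is not made up. A row lasts 1/12 s, in which the tool goes at most 41.7 mm and 7.16 degrees, less where a joint would pass 70% of its speed; a pose out of reach is approached as far as the arm can. A call is refused whole if a number of a shift passes 4.17 or a number of a turn 7.16, either way. A call with a gripper value outside its range is refused whole. The fingers move at their own pace and stop on an object; "grip_force" is the grip in N (left out, the last holds). Time passes only in rows, so rows that do not move let the fingers close. It gives the time, the measured TCP pose, the force, the opening and the grip force at its end, in the units of the state.
- arm.observe(): the state, without advancing time (a new reading comes with each control period).
- vision.get_image(name): name is "scene" or "top" or "wrist"; returns a dict with "frame" (384x512x3 uint8, red, green, blue), "z_map" (384x512 float32, m along the optical axis (not along the pixel's ray), 0 where there is no reading), "mtx" (3x3 intrinsics, pixels), "cam_to_world" (4x4, takes a point from camera to world coordinates). Camera axes: x right, y up, looking along -z (the intrinsics and any distortion apply to the point x, -y, -z); pixel columns grow to the right and rows downward; lengths in m; the calibration is good to about 2 mm. A picture is of the moment at which its call begins.
- job.sign_off(): hands the job in; it is judged then, once.
Trained networks look in a picture, given as the dict that the camera call returned (one of the last four; its "shot" number tells which), for a name from the list of things; names that differ only in an ending like _2 or _b are one class to them, and where a whole thing is asked for, a point or a joint stands for the part that bears it (a point fixed in the world has none). Each returns a list of dicts, best first, with "confidence" (0 to 1); they miss things now and then, are a little off and sometimes report something else, mostly with a low value. They report only what shows in the picture. A call takes as long as a camera call. They do not tell look-alikes from the thing itself.
- cut_out(query, picture): "mask" (384x512 bool, what is visible of it) and "point" ([row, column] in pixels, amid what is visible of it).
The state is a dict: "clock": time; "joints": joint angles; "dq": joint speeds; "joint_efforts": joint torques, N m; "position": TCP position; "ee_rot": TCP orientation; "force": force on the tool from outside, world axes, zero at the start; "ft_torque": the same for the moment, N m; "width": opening from 0.0 (shut) to 1.0 (fully open); "gripper_force": force on a finger pad.
Only numpy, scipy, OpenCV 4.12 (cv2) and the standard library are available. Lean on these libraries where they do the work, as an engineer would, in place of code of your own. Each camera call takes 0.05 s, during which the arm holds its last target. There are 200 camera calls.

TASK

One of the two look-alike quick nuts fits the thread of the spindle that carries the green wire spool: find it by trying. Put a nut on the stud, fully down, with its red bar across the yellow line, and turn it clockwise (seen from above) until the red bar lies along the yellow line; a nut that will not turn that far is the wrong one. Leave the right nut locked there and the wrong nut standing upright on the bench.

Things in the scene. Friction and masses are not known exactly. Their poses are not given: they have to be found in the camera images.
- seat (a point): Where the nut's underside rests: top of the steel boss (diameter 48, 14 mm tall) on the fixed green wire spool (diameter 160 mm, lying flat, top flange 86 mm above the bench). Point: on the stud's axis, 100 mm above the bench; z up, x along the yellow line painted across the flange (either end alike). The right nut turns freely to where its bar is along the line; a stop follows about 15 degrees on.
- stud_tip (a point): Tip of the fixed stud, 37 mm above the seat on the same axis: coned, core 18 mm thick, with two thread lugs 18 to 27 mm above the seat. Either nut slides fully down over it while its bar is square to the yellow line, within 15 degrees. The wrong nut is then blocked after 20 to 50 degrees of clockwise turn and the gripper slips round it; turned back a little, it lifts straight off.
- nut_a_mid (a point): Quick nut: upright round aluminium cap, diameter 52 mm, 46 mm tall, 130 to 210 g, closed top with a flat red stripe (the bar) across it, open below. Point: its centre, 23 mm above its underside; z up, x along the red bar (same after a half turn). About 3 mm play on the stud. Looks like the other nut; only trying tells which fits.
- nut_b_mid (a point): Quick nut: upright round aluminium cap, diameter 52 mm, 46 mm tall, 130 to 210 g, closed top with a flat red stripe (the bar) across it, open below. Point: its centre, 23 mm above its underside; z up, x along the red bar (same after a half turn). About 3 mm play on the stud. Looks like the other nut; only trying tells which fits. Other items lie 80 mm or more clear.
Mind the look-alikes: they are no part of the job. Leave any orange or pink look-alike of the part that bears nut_a_mid alone. What is shaped like the part that bears nut_b_mid but turquoise is not meant.

How it is judged:
By the outcome, as a careful person would: the job done as asked, in the order asked, and still so for the second after the job is handed in, with the robot touching nothing.
It also fails if it takes over 72 s, if anything falls off the work surface, if the arm or the gripper's body presses on something with over 40 N, if the wrist force passes 120 N, or if a joint passes its speed limit or range.

## Working session

There is one attempt and no reset: what is moved stays moved. The work goes in short steps, Python scripts to look and compute and a tool call to move; the robot and the scene stay as the last step left them, time stands still between calls to the robot, and variables do not carry over. Pictures are saved under pics/ and viewed, at most 10 in all, crops included, and the job is handed in when it is done.

Besides the shell and the picture viewer there is one more tool, called after "Emit:" as name(argument=value, ...) on one line, values as JSON. play_rows: Moves the arm, as the interface text tells. Its arguments: {"type":"object","properties":{"increments":{"type":"string"},"grip_force":{"type":"number"}},"required":["increments"]}

```bash
mkdir -p pics; cat > h.py <<'E'
import numpy as np, cv2
from cell import arm, vision, job, cut_out
from scipy.spatial.transform import Rotation as R
def pts(p,mask):
    v,u=np.nonzero(mask&(p["z_map"]>0)); z=p["z_map"][v,u]; K=p["mtx"]
    c=np.stack([(u-K[0,2])/K[0,0]*z,-(v-K[1,2])/K[1,1]*z,-z,np.ones_like(z)])
    return (p["cam_to_world"]@c)[:3].T,v,u
def save(n,im): cv2.imwrite(f"pics/{n}.png",im[...,::-1])
E
python3 - <<'E'
from h import *
o=arm.observe();print(o,arm.hold_point_z)
ims=[]
for c in ("top","scene"):
    p=vision.get_image(c);im=p["frame"].copy()
    for q in ("nut_a_mid","seat","stud_tip"):
        for d in cut_out(q,p):
            P,v,u=pts(p,d["mask"]); 
            print(c,q,round(d["confidence"],2),np.round(d["point"]),P.mean(0).round(3) if len(P) else 0,P.max(0).round(3) if len(P) else 0)
    save(c,im)
E
```

```text
{'clock': 0.0, 'joints': array([ 1.05143008,  0.43520195,  0.02498804,  1.57407348, -0.0116022 ,
        1.13400586, -0.07512611]), 'dq': array([ 0.00218096,  0.00150365,  0.00118998, -0.00107928, -0.00118882,
        0.00125461, -0.00170631]), 'joint_efforts': array([-3.00159363e-04, -6.67843151e+01,  9.85104404e-01, -3.14455819e+01,
       -6.04941719e-02,  4.29167377e-02,  1.46975090e-04]), 'position': array([ 0.25274156, -0.57106943,  0.22596735]), 'ee_rot': array([-3.07222352e+00, -6.49452990e-01,  7.20787305e-04]), 'force': array([-0.02087567, -0.05257172,  0.26010889]), 'ft_torque': array([-0.04460061,  0.00647103, -0.00620989]), 'gripper_force': 0.0, 'width': 0.9991234314744709} 0.0188
top nut_a_mid 0.9 [162. 301.] [ 0.6   -0.113  0.045] [ 0.626 -0.089  0.051]
top nut_a_mid 0.9 [ 86. 352.] [ 0.743 -0.208  0.04 ] [ 0.787 -0.184  0.051]
top nut_a_mid 0.77 [143. 354.] [ 0.636 -0.209  0.042] [ 0.662 -0.185  0.052]
top seat 0.66 [180. 167.] [0.564 0.148 0.071] [0.663 0.266 0.138]
top stud_tip 0.61 [183. 172.] [0.564 0.148 0.071] [0.662 0.239 0.138]
scene nut_a_mid 0.83 [240. 194.] [ 0.646 -0.209  0.036] [ 0.666 -0.185  0.048]
scene nut_a_mid 0.67 [222. 237.] [ 0.611 -0.113  0.035] [ 0.629 -0.087  0.048]
scene seat 0.67 [201. 346.] [0.589 0.15  0.058] [0.664 0.268 0.137]
scene stud_tip 0.62 [202. 346.] [0.589 0.15  0.058] [0.664 0.253 0.137]
```

```bash
python3 - <<'E'
import cv2,numpy as np
t=cv2.imread("pics/top.png");
cv2.imwrite("pics/t2.png",cv2.resize(t[40:260,80:400],None,fx=2.5,fy=2.5,interpolation=cv2.INTER_CUBIC))
E
```

```text
(no output)
```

View pics/t2.png

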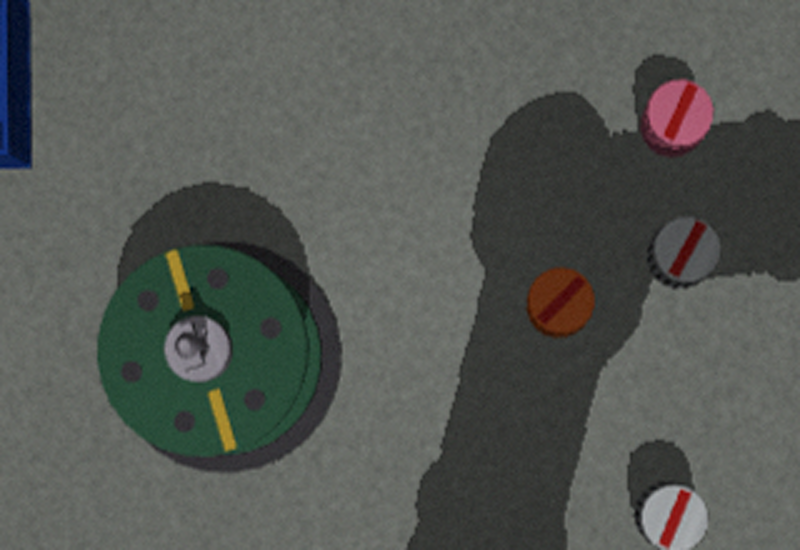

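View pics/scene.png

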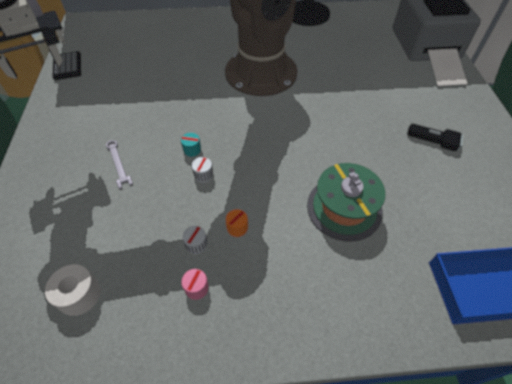

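Top crop: the orange nut at (560,300), the pink one at (680,115), and a turquoise one in the scene view at (191,145) are look-alikes. The two plain aluminium nuts fit: the shaded one at crop (687,250), top pixel (355,140), scene (195,236); and the lit one at crop (673,517), top pixel (349,247), scene (202,168). The spool is at crop (205,350).

```bash
cat >> h.py <<'E'
def line(P): 
    c=P[:,:2].mean(0); w,V=np.linalg.eigh(np.cov((P[:,:2]-c).T)); d=V[:,1]; return c,np.degrees(np.arctan2(d[1],d[0]))%180
def circ(P):
    h=cv2.convexHull((P[:,:2]*1e4).astype(np.float32)); (c,r)=cv2.minEnclosingCircle(h); return np.array(c)/1e4,r/1e4
E
python3 - <<'E'
from h import *
for c in ("top","scene"):
    p=vision.get_image(c); P,v,u=pts(p,p["z_map"]>0); rgb=p["frame"][v,u].astype(int); hsv=cv2.cvtColor(p["frame"],cv2.COLOR_RGB2HSV)[v,u].astype(int)
    red=((hsv[:,0]<8)|(hsv[:,0]>172))&(hsv[:,1]>150)
    for n,(x,y) in dict(N1=(.636,-.209),N2=(.44,-.2)).items():
        m=(np.hypot(P[:,0]-x,P[:,1]-y)<.05)&(P[:,2]>.040)&(P[:,2]<.056)
        print(c,n,m.sum(),P[m].mean(0).round(4) if m.any() else 0,circ(P[m]) if m.any() else 0, 'red',(m&red).sum(), line(P[m&red]) if (m&red).sum()>5 else 0)
    s=np.hypot(P[:,0]-.564,P[:,1]-.148)<.12
    b=s&(abs(P[:,2]-.1)<.005); f=s&(abs(P[:,2]-.086)<.005); t=s&(P[:,2]>.128)
    yl=f&(abs(hsv[:,0]-25)<9)&(hsv[:,1]>100)
    print(c,'boss',b.sum(),circ(P[b]),P[b].mean(0),'flange',circ(P[f]),'tip',t.sum(),P[t].mean(0),'yel',yl.sum(),line(P[yl]))
p=vision.get_image("scene");f=p["frame"]
a=[cv2.resize(f[y-35:y+35,x-35:x+35],(380,380),interpolation=cv2.INTER_CUBIC) for x,y in((195,236),(202,160))]
save("crop",np.hstack(a))
E
```

```text
top N1 561 [ 0.6382 -0.2114  0.0458] (array([ 0.63831636, -0.21191101]), 0.026136663818359374) red 90 (array([ 0.6399518 , -0.21163999]), np.float64(149.40105636972987))
top N2 569 [ 0.4316 -0.1952  0.0457] (array([ 0.43127251, -0.19536658]), 0.025930960083007812) red 88 (array([ 0.43277058, -0.19549819]), np.float64(156.31750637127357))
top boss 349 (array([0.56786147, 0.15937203]), 0.024211141967773436) [0.56627423 0.15617038 0.09953618] flange (array([0.56748174, 0.15902156]), 0.0799131103515625) tip 83 [0.56745459 0.15785109 0.13245713] yel 255 (array([0.56884083, 0.15978068]), np.float64(15.778145069200065))
scene N1 369 [ 0.6404 -0.2108  0.0441] (array([ 0.6389522 , -0.21077883]), 0.02622342529296875) red 23 (array([ 0.63722868, -0.20998908]), np.float64(150.7589854454431))
scene N2 250 [ 0.4342 -0.1949  0.044 ] (array([ 0.43149272, -0.19508242]), 0.02683238525390625) red 4 0
scene boss 196 (array([0.56847085, 0.1602426 ]), 0.02469463653564453) [0.5740256  0.15637862 0.09820396] flange (array([0.56820425, 0.15953574]), 0.08155971069335938) tip 35 [0.57080111 0.15892307 0.13225569] yel 153 (array([0.5755364 , 0.16381116]), np.float64(15.709631581014037))
```

View pics/crop.png

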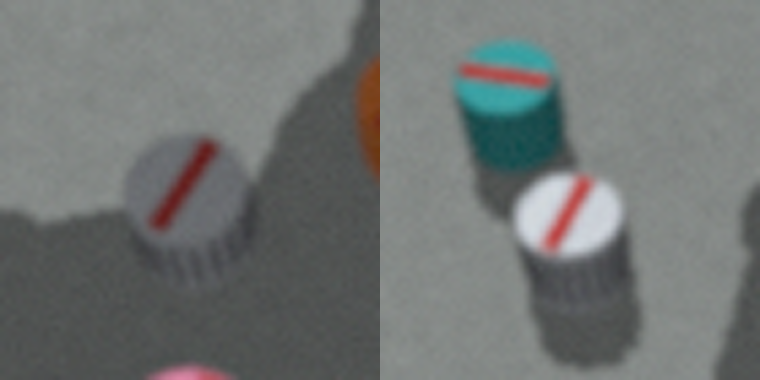

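Both nuts are plain aluminium, with the turquoise one close behind the lit nut. I measured N1 at (0.638,-0.211) with its bar at 149.5°, N2 at (0.431,-0.195) with its bar at 156°, and the stud at (0.568,0.159) with the yellow line at 15.7°. The heights and radii match the description. I'll try N1 first.

```bash
cat >> h.py <<'E'
def yaw():
    o=arm.observe(); M=R.from_rotvec(o["ee_rot"]).as_matrix(); return o["position"],np.degrees(np.arctan2(M[1,0],M[0,0])),M
def plan(x,y,z,ps,step=3.3,turn=6.5,op=1):
    p,a,M=yaw(); d=(np.array([x,y,z])-p)*100; da=ps-a
    print("pos",p.round(4),"yaw",round(a,1),"tilt",M[2].round(4))
    n=int(np.ceil(max(np.linalg.norm(d)/step,abs(da)/turn,1))); rows=[]
    for i in range(n):
        t=np.radians(a+da*i/n); ex=np.array([np.cos(t),np.sin(t)]);ey=np.array([np.sin(t),-np.cos(t)])
        rows.append(f"{ex@d[:2]/n:.2f} {ey@d[:2]/n:.2f} {-d[2]/n:.2f} {-da/n:.2f} {op}")
    for i in range(0,n,5): print("; ".join(rows[i:i+5]))
E
python3 -c "
from h import *
plan(.638,-.211,.13,150)"
```

```text
pos [ 0.253  -0.5715  0.2267] yaw 23.9 tilt [-0.e+00  1.e-04 -1.e+00]
2.49 -0.87 0.48 -6.31 1; 2.57 -0.59 0.48 -6.31 1; 2.62 -0.30 0.48 -6.31 1; 2.64 -0.01 0.48 -6.31 1; 2.62 0.27 0.48 -6.31 1
2.58 0.56 0.48 -6.31 1; 2.50 0.84 0.48 -6.31 1; 2.39 1.11 0.48 -6.31 1; 2.26 1.37 0.48 -6.31 1; 2.09 1.61 0.48 -6.31 1
1.90 1.83 0.48 -6.31 1; 1.69 2.02 0.48 -6.31 1; 1.46 2.20 0.48 -6.31 1; 1.21 2.34 0.48 -6.31 1; 0.94 2.46 0.48 -6.31 1
0.67 2.55 0.48 -6.31 1; 0.38 2.61 0.48 -6.31 1; 0.09 2.64 0.48 -6.31 1; -0.20 2.63 0.48 -6.31 1; -0.48 2.59 0.48 -6.31 1
```

Emit:
play_rows(increments="2.5 -0.9 0.5 -6.3 1; 2.6 -0.6 0.5 -6.3 1; 2.6 -0.3 0.5 -6.3 1; 2.6 0 0.5 -6.3 1; 2.6 0.3 0.5 -6.3 1", grip_force=25)

```text
clock: 0.97
position: [0.3499, -0.4809, 0.2017]
ee_rot: [2.778, 1.467, -0.0]
force: [0.1, -0.6, -0.2]
width: 1.0
gripper_force: 0.0
```

Emit:
play_rows(increments="2.6 0.6 0.5 -6.3 1; 2.5 0.8 0.5 -6.3 1; 2.4 1.1 0.5 -6.3 1; 2.3 1.4 0.5 -6.3 1; 2.1 1.6 0.5 -6.3 1")

```text
clock: 1.38
position: [0.4469, -0.39, 0.1767]
ee_rot: [2.275, 2.166, 0.0]
force: [-0.1, -0.6, 0.4]
width: 1.001
gripper_force: 0.0
```

Emit:
play_rows(increments="1.9 1.8 0.5 -6.3 1; 1.7 2.0 0.5 -6.3 1; 1.5 2.2 0.5 -6.3 1; 1.2 2.3 0.5 -6.3 1; 0.9 2.5 0.5 -6.3 1")

```text
clock: 1.8
position: [0.5426, -0.3001, 0.1516]
ee_rot: [1.602, 2.702, -0.0]
force: [-0.8, -1.1, -0.9]
width: 0.993
gripper_force: 0.0
```

Emit:
play_rows(increments="0.7 2.5 0.5 -6.3 1; 0.4 2.6 0.5 -6.3 1; 0.1 2.6 0.5 -6.3 1; -0.2 2.6 0.5 -6.3 1; -0.5 2.6 0.5 -6.3 1")

```text
clock: 2.22
position: [0.638, -0.2107, 0.1265]
ee_rot: [0.809, 3.036, -0.0]
force: [-0.3, -0.6, -1.0]
width: 0.998
gripper_force: 0.0
```

Emit:
play_rows(increments="0 0 0 0 1; 0 0 0 0 1; 0 0 0 0 1")

```text
clock: 2.47
position: [0.6367, -0.212, 0.1265]
ee_rot: [-0.819, -3.032, 0.001]
force: [-0.4, -1.6, -0.6]
width: 0.999
gripper_force: 0.0
```

```bash
python3 -c "
from h import *
plan(.638,-.211,.010,150)
p=vision.get_image('wrist'); P,v,u=pts(p,p['z_map']>0); hsv=cv2.cvtColor(p['frame'],cv2.COLOR_RGB2HSV)[v,u].astype(int)
m=(np.hypot(P[:,0]-.638,P[:,1]+.211)<.045)&(P[:,2]>.04)&(P[:,2]<.054); red=m&((hsv[:,0]<8)|(hsv[:,0]>172))&(hsv[:,1]>150)
print(m.sum(),circ(P[m]),red.sum(),line(P[red]))
save('wrist',p['frame'])"
```

```text
pos [ 0.6367 -0.212   0.1265] yaw 149.8 tilt [ 3.e-04 -9.e-04 -1.e+00]
-0.01 0.04 2.91 -0.06 1; -0.01 0.04 2.91 -0.06 1; -0.01 0.04 2.91 -0.06 1; -0.01 0.04 2.91 -0.06 1
2872 (array([ 0.63832598, -0.21079407]), 0.0259800537109375) 507 (array([ 0.63844946, -0.21059665]), np.float64(149.96456358637985))
```

Emit:
play_rows(increments="0 0.1 2.9 0 1; 0 0 2.9 0 1; 0 0 2.9 0 1; 0 0 2.9 0 1; 0 0 0 0 1")

```text
clock: 2.93
position: [0.633, -0.2118, 0.0054]
ee_rot: [-0.818, -3.025, 0.003]
force: [-1.7, -0.4, -0.1]
width: 0.999
gripper_force: 0.0
```

Emit:
play_rows(increments="0 0 0 0 -1; 0 0 0 0 -1; 0 0 0 0 -1; 0 0 0 0 -1; 0 0 0 0 -1", grip_force=25)

```text
clock: 3.35
position: [0.6386, -0.2108, 0.0124]
ee_rot: [0.816, 3.031, -0.0]
force: [0.7, -0.2, 0.2]
width: 0.685
gripper_force: 0.0
```

Emit:
play_rows(increments="0 0 0 0 -1; 0 0 0 0 -1; 0 0 -1 0 -1; 0 0 -2 0 -1; 0 0 -3 0 -1")

```text
clock: 3.77
position: [0.6356, -0.2101, 0.0692]
ee_rot: [-0.815, -3.029, 0.0]
force: [-0.2, -0.3, -0.7]
width: 0.571
gripper_force: 25.0
```

Emit:
play_rows(increments="0 0 -3 0 -1; 0 0 -3 0 -1; 0 0 -3 0 -1; 0 0 -3 0 -1; 0 0 0 0 -1")

```text
clock: 4.18
position: [0.6407, -0.2103, 0.1982]
ee_rot: [0.814, 3.025, 0.001]
force: [1.3, 0.2, -1.1]
width: 0.573
gripper_force: 25.0
```

```bash
python3 -c "
from h import *
plan(.568,.159,.19,105.7,op=-1)"
```

```text
pos [ 0.6407 -0.2103  0.1982] yaw 149.9 tilt [-0.009  0.003 -1.   ]
2.07 2.36 0.07 3.68 -1; 2.22 2.22 0.07 3.68 -1; 2.35 2.07 0.07 3.68 -1; 2.48 1.92 0.07 3.68 -1; 2.60 1.75 0.07 3.68 -1
2.71 1.58 0.07 3.68 -1; 2.80 1.41 0.07 3.68 -1; 2.89 1.22 0.07 3.68 -1; 2.96 1.04 0.07 3.68 -1; 3.02 0.84 0.07 3.68 -1
3.07 0.65 0.07 3.68 -1; 3.10 0.45 0.07 3.68 -1
```

Emit:
play_rows(increments="2.1 2.4 0.1 3.7 -1; 2.2 2.2 0.1 3.7 -1; 2.3 2.1 0 3.7 -1; 2.5 1.9 0.1 3.7 -1; 2.6 1.7 0 3.7 -1")

```text
clock: 4.6
position: [0.6065, -0.0553, 0.1877]
ee_rot: [-1.298, -2.86, 0.0]
force: [-0.0, 0.2, -1.6]
width: 0.566
gripper_force: 25.0
```

Emit:
play_rows(increments="2.7 1.6 0.1 3.7 -1; 2.8 1.4 0.1 3.7 -1; 2.9 1.2 0 3.7 -1; 3 1 0.1 3.7 -1; 3 0.9 0.1 3.7 -1")

```text
clock: 5.02
position: [0.5764, 0.0988, 0.1839]
ee_rot: [-1.741, -2.615, 0.0]
force: [1.6, -0.1, -1.6]
width: 0.568
gripper_force: 25.0
```

Emit:
play_rows(increments="3.1 0.7 0.1 3.7 -1; 3.1 0.4 0 3.7 -1; 0 0 0 0 -1; 0 0 0 0 -1; 0 0 0 0 -1")

```text
clock: 5.43
position: [0.5653, 0.1587, 0.1827]
ee_rot: [1.901, 2.501, -0.001]
force: [0.0, -0.7, -2.1]
width: 0.566
gripper_force: 25.0
```

Emit:
play_rows(increments="0 0 0 0 -1; 0 0 0 0 -1; 0 0 0 0 -1")

```text
clock: 5.68
position: [0.5657, 0.1579, 0.1827]
ee_rot: [1.904, 2.499, -0.001]
force: [0.1, -0.0, -1.2]
width: 0.565
gripper_force: 25.0
```

```bash
cat >> h.py <<'E'
def look(n,zlo,zhi,cams=("wrist",),c0=(.568,.159)):
    for c in cams:
        p=vision.get_image(c); P,v,u=pts(p,p['z_map']>0); hsv=cv2.cvtColor(p['frame'],cv2.COLOR_RGB2HSV)[v,u].astype(int)
        m=(np.hypot(P[:,0]-c0[0],P[:,1]-c0[1])<.045)&(P[:,2]>zlo)&(P[:,2]<zhi); red=m&((hsv[:,0]<8)|(hsv[:,0]>172))&(hsv[:,1]>150)
        if red.sum()>5: print(c,'red',red.sum(),line(P[red]),'z',np.median(P[red][:,2]).round(4), 'ang span mid',((P[red].max(0)+P[red].min(0))/2).round(4))
        save(n+c,p['frame'])
E
python3 -c "
from h import *
plan(.568,.159,.15,105.7,op=-1)
look('h1',.15,.30,('wrist','top','scene'))
print(arm.observe()['position'])"
```

```text
pos [0.5657 0.1579 0.1827] yaw 105.4 tilt [-4.e-04 -2.e-04 -1.e+00]
0.05 0.25 3.27 -0.32 -1
wrist red 1051 (array([0.56507411, 0.15943027]), np.float64(104.98651943170212)) z 0.2183 ang span mid [0.5649 0.1624 0.2396]
top red 17 (array([0.56803164, 0.13709872]), np.float64(68.40496039516105)) z 0.2181 ang span mid [0.5673 0.1382 0.2504]
scene red 6 (array([0.56829814, 0.14382559]), np.float64(103.60781018601769)) z 0.2158 ang span mid [0.5685 0.1437 0.2156]
[0.56554706 0.15855563 0.18269162]
```

View pics/h1wrist.png

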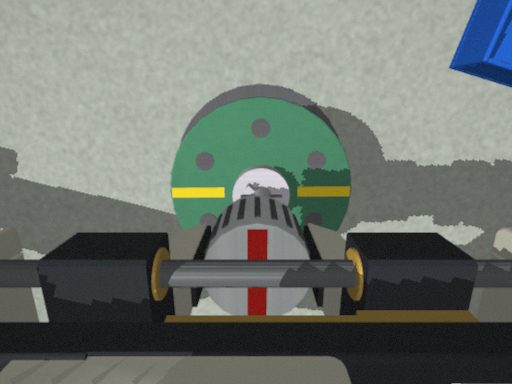

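The nut hangs in the gripper at wrist pixel (257,270), with its bar square to the yellow line (row 191) and the stud tip just visible at (262,193). I'll refine the stud's position from this view.

```bash
python3 -c "
from h import *
p=vision.get_image('wrist'); P,v,u=pts(p,p['z_map']>0); hsv=cv2.cvtColor(p['frame'],cv2.COLOR_RGB2HSV)[v,u].astype(int)
s=np.hypot(P[:,0]-.568,P[:,1]-.159)<.1
f=s&(abs(P[:,2]-.086)<.004); y=f&(abs(hsv[:,0]-27)<9)&(hsv[:,1]>100)
c,a=line(P[y]); n=np.array([-np.sin(np.radians(a)),np.cos(np.radians(a))])
print('yellow ang',a,'offset of (.568,.159) from line mm',1e3*n@(np.array([.568,.159])-c),'z',P[f][:,2].mean())
print('flange',circ(P[f]),'tcp',yaw()[:2])
# nut rim: top-surface points
m=(np.hypot(P[:,0]-.5655,P[:,1]-.158)<.035)&(P[:,2]>.214)&(P[:,2]<.223)
print('nut top',m.sum(),circ(P[m]),P[m].mean(0))
"
```

```text
yellow ang 15.829260115890492 offset of (.568,.159) from line mm -1.443439157602451 z 0.08637669207028784
flange (array([0.56751431, 0.1609772 ]), 0.07970198974609374) tcp (array([0.56551557, 0.15876326, 0.18271325]), np.float64(105.43760172383732))
nut top 5750 (array([0.56332539, 0.16585342]), 0.03313060913085938) [0.56440617 0.16144767 0.21758942]
```

Emit:
play_rows(increments="0.08 0.28 0 0 -1; 0 0 1 0 -1; 0 0 1 0 -1; 0 0 1 0 -1; 0 0 0 0 -1")

```text
clock: 6.3
position: [0.5663, 0.1599, 0.1497]
ee_rot: [-1.9, -2.499, 0.006]
force: [-0.6, -0.9, -1.7]
width: 0.569
gripper_force: 25.0
```

Emit:
play_rows(increments="0 0 0.5 0 -1; 0 0 0.5 0 -1; 0 0 0.5 0 -1; 0 0 0 0 -1; 0 0 0 0 -1")

```text
clock: 6.72
position: [0.5677, 0.1607, 0.1375]
ee_rot: [-1.902, -2.5, 0.001]
force: [-0.7, -0.3, -2.2]
width: 0.567
gripper_force: 25.0
```

Emit:
play_rows(increments="0 0 0.5 0 -1; 0 0 0.5 0 -1; 0 0 0.5 0 -1; 0 0 0 0 -1; 0 0 0 0 -1")

```text
clock: 7.13
position: [0.5676, 0.1606, 0.1222]
ee_rot: [-1.902, -2.5, 0.001]
force: [-0.2, -0.1, -1.0]
width: 0.568
gripper_force: 25.0
```

Emit:
play_rows(increments="0 0 0.4 0 -1; 0 0 0.3 0 -1; 0 0 0.3 0 -1; 0 0 0 0 -1; 0 0 0 0 -1")

```text
clock: 7.55
position: [0.5677, 0.1607, 0.1125]
ee_rot: [-1.902, -2.5, 0.001]
force: [-1.1, 0.4, -0.9]
width: 0.571
gripper_force: 25.0
```

Underside is about 0.102 m up. I'll go down until it makes contact.

Emit:
play_rows(increments="0 0 0.15 0 -1; 0 0 0 0 -1; 0 0 0 0 -1")

```text
clock: 7.8
position: [0.5681, 0.1609, 0.1115]
ee_rot: [1.902, 2.5, 0.001]
force: [-0.3, 1.1, 0.6]
width: 0.567
gripper_force: 25.0
```

Emit:
play_rows(increments="0 0 0.1 0 -1; 0 0 0 0 -1; 0 0 0 0 -1")

```text
clock: 8.05
position: [0.5681, 0.1609, 0.1114]
ee_rot: [1.902, 2.5, 0.001]
force: [-3.7, -1.8, 10.7]
width: 0.57
gripper_force: 25.0
```

Emit:
play_rows(increments="0 0 -0.05 0 -1; 0 0 0 6 -1; 0 0 0 6 -1; 0 0 0 6 -1; 0 0 0 6 -1")

```text
clock: 8.47
position: [0.5686, 0.1611, 0.1115]
ee_rot: [2.385, 2.044, 0.003]
force: [-0.3, -0.2, 4.0]
width: 0.569
gripper_force: 25.0
```

Emit:
play_rows(increments="0 0 0 6 -1; 0 0 0 6 -1; 0 0 0 6 -1; 0 0 0 6 -1; 0 0 0 6 -1")

```text
clock: 8.88
position: [0.5687, 0.1611, 0.1115]
ee_rot: [2.833, 1.357, 0.003]
force: [0.5, 0.4, 4.6]
width: 0.567
gripper_force: 25.0
```

Emit:
play_rows(increments="0 0 0 6 -1; 0 0 0 0 -1; 0 0 0 0 -1")

```text
clock: 9.13
position: [0.5686, 0.1612, 0.1114]
ee_rot: [2.895, 1.219, 0.003]
force: [-0.8, -0.8, 6.0]
width: 0.569
gripper_force: 25.0
```

```bash
python3 -c "
from h import *
o=arm.observe();print(o['force'],o['ft_torque'],yaw()[:2])
look('r1',.13,.16)"
```

```text
[-0.79904986 -0.82105209  6.02335261] [ 0.01735994 -0.00450658 -0.02511919] (array([0.56856331, 0.16117887, 0.11142284]), np.float64(45.66100047892404))
wrist red 1050 (array([0.56898502, 0.16194437]), np.float64(45.22285563402979)) z 0.1472 ang span mid [0.5681 0.1613 0.1471]
```

View pics/r1wrist.png

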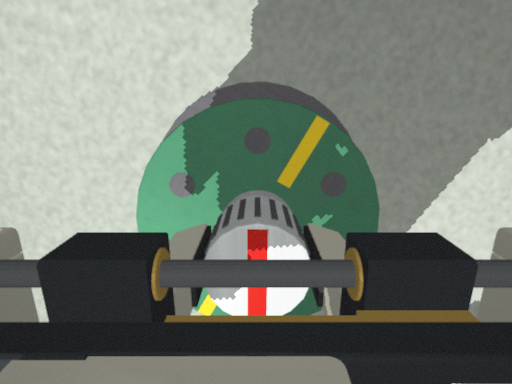

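The bar at (257,270) still lies between the fingers after a 60° turn, measured at 45° with no slip, and the nut is seated (top at 0.147). The wrong nut would have stopped by 50°, so N1 fits. I'll turn it the remaining 29.5°.

Emit:
play_rows(increments="0 0 0 6 -1; 0 0 0 6 -1; 0 0 0 6 -1; 0 0 0 6 -1; 0 0 0 5.5 -1")

```text
clock: 9.6
position: [0.5686, 0.161, 0.1115]
ee_rot: [-3.111, -0.435, -0.003]
force: [0.2, 0.1, 5.7]
width: 0.566
gripper_force: 25.0
```

Emit:
play_rows(increments="0 0 0 0 -1; 0 0 0 0 -1; 0 0 0 0 -1")

```text
clock: 9.85
position: [0.5686, 0.1611, 0.1115]
ee_rot: [-3.11, -0.443, -0.003]
force: [0.7, 0.5, 5.9]
width: 0.568
gripper_force: 25.0
```

```bash
python3 -c "
from h import *
o=arm.observe();print(o['force'],o['ft_torque'],yaw()[:2])
look('r2',.13,.16)"
```

```text
[0.65621813 0.51018057 5.93467138] [-0.02200113  0.06327381 -0.14895464] (array([0.56862383, 0.16108052, 0.11145429]), np.float64(16.216010790582978))
wrist red 1040 (array([0.56942167, 0.16146773]), np.float64(15.944918437228864)) z 0.1471 ang span mid [0.5683 0.161  0.1472]
```

Bar at 15.9° against the line at 15.8°. I'll open and retreat.

Emit:
play_rows(increments="0 0 0 0 0.3; 0 0 0 0 1; 0 0 0 0 1; 0 0 0 0 1; 0 0 0 0 1")

```text
clock: 10.32
position: [0.5677, 0.1606, 0.1105]
ee_rot: [3.111, 0.438, -0.001]
force: [-0.6, -0.4, 0.1]
width: 0.883
gripper_force: 0.0
```

Emit:
play_rows(increments="0 0 0 0 1; 0 0 -1.5 0 1; 0 0 -3 0 1; 0 0 -3 0 1; 0 0 -3 0 1")

```text
clock: 10.73
position: [0.5675, 0.1606, 0.2167]
ee_rot: [3.111, 0.437, -0.002]
force: [0.4, -0.4, 0.4]
width: 1.001
gripper_force: 0.0
```

Emit:
play_rows(increments="0 3 -1 0 1; 0 3 0 0 1; 0 3 0 0 1; 0 3 0 0 1; 0 3 0 0 1")

```text
clock: 11.15
position: [0.6093, 0.0152, 0.2259]
ee_rot: [3.111, 0.438, 0.0]
force: [-0.1, -0.1, 0.1]
width: 1.001
gripper_force: 0.0
```

Emit:
play_rows(increments="0 3 0 0 1; 0 2 0 0 1; 0 0 0 0 1; 0 0 0 0 1; 0 0 0 0 1")

```text
clock: 11.57
position: [0.6227, -0.0305, 0.2256]
ee_rot: [-3.11, -0.438, 0.001]
force: [-0.1, 0.3, -0.5]
width: 1.0
gripper_force: 0.0
```

```bash
python3 -c "
from h import *
print(arm.observe()['position'],arm.observe()['width'])
look('e',.13,.16,('top','scene'))"
```

```text
[ 0.62269859 -0.03045547  0.22555556] 1.0003787310268821
top red 109 (array([0.56781778, 0.1602608 ]), np.float64(15.878877661530481)) z 0.1466 ang span mid [0.5672 0.1603 0.1462]
scene red 20 (array([0.56784214, 0.1620508 ]), np.float64(15.291748628673815)) z 0.1452 ang span mid [0.5672 0.1616 0.1454]
```

View pics/etop.png

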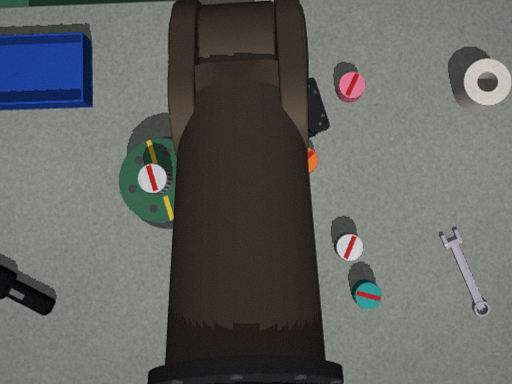

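The top view shows the nut on the stud at (152,178) with its bar along the yellow line. The other nut stands upright and untouched at (349,247), and the arm is clear of everything.

```bash
python3 -c "
from h import *
print(job.sign_off())"
```

```text
the job is handed in; nothing more can be done
None
```

The first nut I tried (from x 0.638, y -0.211) fits: it's locked on the stud with its red bar within 1° of the yellow line; I never needed to try the other nut, which still stands upright on the bench, and the job was handed in at about 12 s.

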